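Put the microscopy things back in their holders

ROBOT

A 6-joint arm with a two-finger parallel gripper is mounted at the origin on the work surface. World frame = base frame: x ahead of the robot, y to its left, z up, the work surface at z = 0. Lengths are in m, angles in rad, forces in N, time in s.
With the tool pointing down it reaches from about 0.3 to 0.875 m from the base axis. Payload 6.4 kg.
Tool frame: the origin (TCP) lies on the centre line of the jaws, within the pads' length; the fingertips stand 19 mm ahead of it and the grasp point (between the pads) is the TCP; x points along the fingers, y is the direction in which the jaws open and shut, and the axes are right-handed (so a half turn about x gives the same grasp; the last joint's range is limited). The gripper opens to 85 mm and grips with 20 to 120 N. Pads are 22 mm wide; open, the fingers measure 114 mm over their backs; the gripper's body (76 mm by 85 mm) begins 54 mm behind the grasp point. The pads swing forward as they close: fully open they stand 13 mm farther back than shut.
Start: joints at [1.062, 0.181, 1.607, -0, 1.354, -0.206], TCP at [0.171, 0.549, 0.25] pointing down, gripper open.
Joint ranges: [-2.99, 2.99], [-0.89, 2.07], [0.3, 2.58], [-1.14, 4.28], [0, 2.63], [-3.12, 3.12]. Speed limits (rad/s): [2.57, 2.57, 3.01, 3.14, 3.14, 3.14].

INTERFACE

Orientations are given as a unit quaternion [w, x, y, z].
In Python, from plant import r, observe, camera, ticket gives the robot as it stands. Calls block until the motion is done:
- r.move_ptp(position, orientation): joint-space move of the TCP to a pose.
- r.move_straight(position, rotation=None, velocity=0.15): straight line of the TCP; rotation=None keeps the orientation; velocity is the mean speed in m/s.
- r.set_joints(angles): joint-space move.
- r.command_gripper(opening): finger opening in m; the grip force is fixed at half the most; returns when the fingers have stopped.
- r.sleep(seconds).
- r.inverse_kinematics(position, orientation): joint angles nearest the present ones, or None.
- observe(): the state.
- camera(name): name is "scene" or "side" or "wrist"; returns a dict with "image" (384x512x3 uint8, blue, green, red), "range_z" (384x512 float32, m along the optical axis (not along the pixel's ray), 0 where there is no reading), "fx", "fy", "cx", "cy" (pixels), "cam_to_world" (4x4, takes a point from camera to world coordinates). Camera axes: x right, y up, looking along -z (the intrinsics and any distortion apply to the point x, -y, -z); pixel columns grow to the right and rows downward; lengths in m; the calibration is good to about 2 mm. A picture is of the moment at which its call begins.
A pose or a line that the arm cannot do raises r.Unreachable and nothing moves.
- ticket.job_done(): hands the job in, once; it reports no verdict.
The state is a dict: "time_s": time; "q": joint angles; "qd": joint speeds; "joint_torque": joint torques, N m; "eef_pos": TCP position; "orientation": TCP orientation; "ft_force": force on the tool from outside, world axes, zero at the start; "torque": the same for the moment, N m; "gripper_width": finger opening in m.
Only numpy, scipy, OpenCV 4.12 (cv2) and the standard library are available. Lean on these libraries where they do the work, as an engineer would, in place of code of your own. Each camera call takes 0.05 s, during which the arm holds its last target. There are 200 camera calls.

TASK

Tidy the bench after a microscopy session: put the amber dropper bottle, the small white dropper bottle, the covered culture dish and the slide box each into the low metal holder whose recess is made to its size and shape, standing upright (box and dish flat and right way up) fully down on the holder's floor. Keep them upright on the way and set them down rather than dropping them. Leave the steel eyepiece where it stands.

Things in the scene. Friction and masses are not known exactly. Their poses are not given: they have to be found in the camera images.
- amber_bottle: Loose amber glass dropper bottle, upright, 63 to 126 g: cylinder 42 mm diameter up to 48 mm high (paper label band), conical shoulder, black cap 23 mm wide from 60 to 70 mm, black rubber bulb 14 mm wide; 88 mm high in all. Grip it by the cylinder. Origin: centre of the underside; z up.
- white_bottle: Loose small white plastic dropper bottle, upright, 25 to 49 g: cylinder 26 mm diameter up to 42 mm high, then a tapering white cap; 64 mm high in all. Grip it by the cylinder. Origin: centre of the underside; z up.
- dish: Loose covered culture dish, off-white with a cream disc on top, lying flat, lid up, 28 to 56 g: a closed disc 60 mm in diameter and 18 mm high; lid and dish are one solid piece. Gripped from above across its diameter. Origin: centre of the underside; z up.
- slide_box: Loose closed grey plastic microscope-slide box, lying flat with a paper label on top, 63 to 126 g: 80 mm long (its x), 40 mm wide (its y), 28 mm high. Origin: centre of the underside; z up.
- amber_holder: Fixed low round aluminium holder with a black rubber floor, for the amber bottle (the middle one of the three round holders): recess 58 mm across, outside 70 mm, floor 3 mm and rim top 8 mm above the bench. Origin: centre of the underside, on the bench; z up.
- white_holder: Fixed low round aluminium holder with a black rubber floor, for the small white bottle (the smallest round holder): recess 42 mm across, outside 54 mm, floor 3 mm and rim top 8 mm above the bench. Origin: centre of the underside, on the bench; z up.
- dish_holder: Fixed low round aluminium holder with a black rubber floor, for the culture dish (the largest round holder): recess 76 mm across, outside 88 mm, floor 3 mm and rim top 8 mm above the bench. Origin: centre of the underside, on the bench; z up.
- box_holder: Fixed low rectangular aluminium holder with a black rubber floor, for the slide box, either way round: recess 96 mm (its x) by 56 mm (its y), outside 108 x 68 mm, floor 3 mm and rim top 8 mm above the bench. Origin: centre of the underside, on the bench; z up.
- eyepiece: Loose spare microscope eyepiece standing on end among the things, to be left alone: bare steel with a black rubber band and a black lens on top; foot 27 mm wide, barrel 34 mm wide, 42 mm high. Origin: centre of the underside; z up.
Things that resemble listed ones, but are neither listed nor needed, are in the scene too. What is shaped like the white_bottle but pink or yellow is not meant.

How it is judged:
By the outcome, as a careful person would: the job done as asked, in the order asked, and still so for the second after the job is handed in, with the robot touching nothing.
It also fails if it takes over 109 s, if anything falls off the work surface, if the arm or the gripper's body presses on something with over 40 N, if the wrist force passes 120 N, or if a joint passes its speed limit or range.

## Working session

There is one attempt and no reset: what is moved stays moved. The work goes in short steps, each a Python script; the robot and the scene stay as the last script left them, time stands still between calls to the robot, and variables do not carry over. Pictures are saved under pics/ and viewed, about 12 in all and at most 16, crops included, and the job is handed in when it is done.

```bash
ls; mkdir -p pics
python3 - <<'E'
from plant import r, observe, camera, ticket
import cv2,numpy as np,pickle
d={}
for n in("scene","side","wrist"):
    c=camera(n); d[n]=c; cv2.imwrite(f"pics/{n}0.png",c["image"])
    print(n,c["fx"],c["fy"],c["cx"],c["cy"],{k:v for k,v in c.items() if k not in("image","range_z","fx","fy","cx","cy")}, (c["range_z"]>0).mean())
pickle.dump(d,open("d0.pkl","wb"))
print(observe())
E
```

```text
pics
scene 434.68989777730934 434.68989777730934 253.70044175140166 194.48755272397446 {'cam_to_world': array([[-0.20054933, -0.81756702,  0.53978157,  1.12988429],
       [ 0.97967754, -0.16542345,  0.11343276,  0.1305026 ],
       [-0.00344635,  0.55156074,  0.83412761,  0.98895965],
       [ 0.        ,  0.        ,  0.        ,  1.        ]])} 0.9959309895833334
side 351.67344169660436 351.67344169660436 250.47254774741464 191.1033207375306 {'cam_to_world': array([[ 0.84407253,  0.35573489, -0.40124088,  0.13708016],
       [-0.5358554 ,  0.53164102, -0.65590915, -0.58240251],
       [-0.02001365,  0.76864199,  0.63936605,  0.61848066],
       [ 0.        ,  0.        ,  0.        ,  1.        ]])} 0.9961446126302084
wrist 283.6514400382587 283.6514400382587 253.9604728931759 188.25864506837425 {'cam_to_world': array([[ 0.29768659, -0.91225069, -0.28139185,  0.09807811],
       [ 0.95466307,  0.28413651,  0.08879673,  0.57065424],
       [-0.00105118, -0.295068  ,  0.95547568,  0.37344488],
       [ 0.        ,  0.        ,  0.        ,  1.        ]])} 0.9959920247395834
{'time_s': 0.15, 'q': array([ 1.06174207e+00,  1.81377287e-01,  1.60776394e+00, -4.29889622e-06,
        1.35376993e+00, -2.06304128e-01]), 'qd': array([ 0.00033223, -0.0016178 , -0.00377308, -0.00252089, -0.00123679,
        0.00120196]), 'joint_torque': array([ 5.54914732e-04, -4.45263255e+01, -3.51693571e+01, -2.69842849e-04,
        5.88463256e-03,  1.33906292e-05]), 'eef_pos': array([0.17123031, 0.54851163, 0.24959415]), 'orientation': array([ 0.69885886,  0.10619249,  0.69918248, -0.10706685]), 'ft_force': array([ 0.15691083,  0.27481235, -0.79504294]), 'torque': array([-0.01049232,  0.02672292,  0.01555323]), 'gripper_width': 0.08527583830998152}
```

View pics/scene0.png

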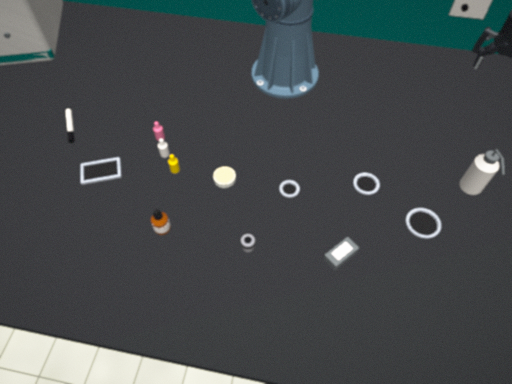

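View pics/side0.png

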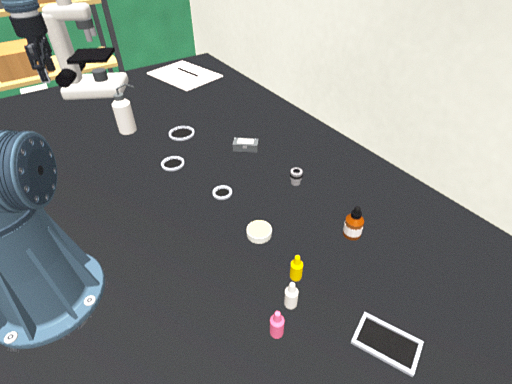

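The scene view shows these:
- Amber bottle (160,222).
- Small bottles: pink (158,131), white (163,149), yellow (174,164).
- Covered dish (224,177).
- Eyepiece (248,242).
- Slide box (342,251).
- Round rings: small (289,188), middle (366,183), large (424,222).
- Rectangular holder (100,170).
- A pen and a spray bottle, neither needed.

In the side view, from the same objects: amber (354,225), white (291,297), dish (259,232), box (246,145), rings (222,192), (172,163), (181,132), rectangular holder (387,342).

Possible mix-ups:
- White bottle: pink or yellow bottle, spray bottle (480,175), pen (70,125). Choice is (163,149).
- Dish: rings. Choice is the cream disc at (224,177).
- Slide box: rectangular holder (100,170). Choice is (342,251).

```bash
cat > h.py <<'E'
import numpy as np, cv2
def ray(c,uv):
    uv=np.atleast_2d(np.asarray(uv,float)); M=c["cam_to_world"]
    d=np.stack([(uv[:,0]-c["cx"])/c["fx"],-(uv[:,1]-c["cy"])/c["fy"],-np.ones(len(uv))],1)
    return M[:3,3],d@M[:3,:3].T
def onplane(c,uv,z):
    o,d=ray(c,uv); return o+d*((z-o[2])/d[:,2])[:,None]
def cloud(c):
    v,u=np.mgrid[:384,:512]; o,d=ray(c,np.stack([u.ravel(),v.ravel()],1))
    return (o+d*c["range_z"].reshape(-1,1)).reshape(384,512,3)
def tri(c1,p1,c2,p2):
    A=[];b=[]
    for c,p in((c1,p1),(c2,p2)):
        o,d=ray(c,p); d=d[0]/np.linalg.norm(d[0]); P=np.eye(3)-np.outer(d,d); A.append(P); b.append(P@o)
    x=np.linalg.solve(sum(A),sum(b)); return x,[float(np.linalg.norm(P@x-q)) for P,q in zip(A,b)]
E
python3 - <<'E'
import pickle; from h import *
d=pickle.load(open("d0.pkl","rb"))
for n in("scene","side"):
    c=d[n]; P=cloud(c); g=c["image"].max(2)
    m=((g>75)&(P[...,2]<.15)&(P[...,0]>.1)&(P[...,0]<1.1)&(abs(P[...,1])<.7)).astype(np.uint8)
    k,l,s,cc=cv2.connectedComponentsWithStats(m)
    bench=(g<50)&(P[...,0]>.2)&(P[...,0]<.9)&(abs(P[...,1])<.5); print(n,"bench z",np.median(P[bench][:,2]),P[bench][:,2].std())
    for i in range(1,k):
        if s[i,4]<25: continue
        p=P[l==i]; q=np.percentile(p,[3,50,97],axis=0)
        print(cc[i].round(1),s[i,4],"bgr",c["image"][l==i].mean(0).astype(int),"lo",q[0].round(3),"hi",q[2].round(3))
c=d["scene"]; a=c["image"][110:250,60:260]; b=d["side"]["image"][210:380,230:430]
cv2.imwrite("pics/crop1.png",np.hstack([cv2.resize(a,(400,340)),cv2.resize(b,(400,340),interpolation=3)]))
E
```

```text
scene bench z 0.004321353583101706 0.025882854039840347
[279.2  94.9] 152 bgr [124 110  90] lo [ 0.1   -0.043 -0.   ] hi [0.114 0.046 0.017]
[ 68.8 119.6] 210 bgr [181 185 187] lo [ 0.287 -0.647 -0.003] hi [ 0.383 -0.584  0.019]
[165.  148.1] 629 bgr [100 138 168] lo [ 0.299 -0.349 -0.002] hi [ 0.465 -0.229  0.064]
[480.6 172.5] 1247 bgr [152 156 158] lo [ 0.227  0.544 -0.   ] hi [0.376 0.663 0.139]
[100.  170.5] 646 bgr [164 156 152] lo [ 0.446 -0.505 -0.002] hi [ 0.548 -0.386  0.011]
[224.  176.5] 486 bgr [182 206 210] lo [ 0.412 -0.13  -0.002] hi [ 0.485 -0.066  0.022]
[366.  183.1] 395 bgr [166 159 156] lo [ 0.353  0.257 -0.001] hi [0.431 0.329 0.012]
[288.9 188.2] 296 bgr [163 156 153] lo [ 0.422  0.059 -0.001] hi [0.482 0.115 0.011]
[423.3 222.4] 558 bgr [164 157 154] lo [ 0.443  0.401 -0.001] hi [0.535 0.491 0.012]
[160.7 224. ] 352 bgr [ 73 105 144] lo [ 0.604 -0.247 -0.001] hi [ 0.66  -0.196  0.063]
[247.6 241.9] 226 bgr [135 131 132] lo [ 0.61  -0.009 -0.002] hi [0.667 0.029 0.045]
[341.3 251.9] 648 bgr [169 169 166] lo [ 0.582  0.209 -0.   ] hi [0.666 0.279 0.032]
[125.6 367.8] 5203 bgr [212 226 226] lo [ 0.825 -0.686 -0.757] hi [ 0.958  0.002 -0.022]
side bench z 0.06849306801563881 0.02344343429162145
[279.9 249.7] 101301 bgr [88 86 86] lo [ 0.123 -0.528 -0.003] hi [0.899 0.577 0.008]
```

View pics/crop1.png

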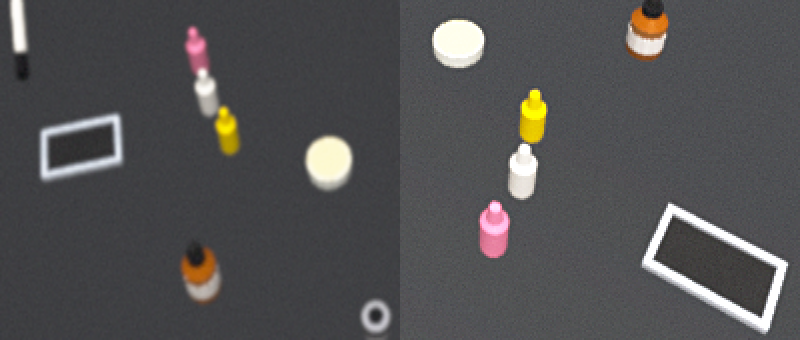

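The crop confirms the choices: the white bottle stands between pink and yellow, and the amber bottle, dish and rectangular holder are clear. Next I'll measure positions from both views.

```bash
cat > m.py <<'E'
import pickle; from h import *
from scipy.optimize import least_squares
d=pickle.load(open("d0.pkl","rb")); C={n:cloud(d[n]) for n in("scene","side")}
T={"scene":75,"side":130}
def obj(n,x,y,rad,z0,z1):
    P=C[n]; m=(np.hypot(P[...,0]-x,P[...,1]-y)<rad)&(P[...,2]>z0)&(P[...,2]<z1); return P[m],m
def circ(p,R):
    c0=p[:,:2].mean(0)
    f=lambda c:np.hypot(p[:,0]-c[0],p[:,1]-c[1])-R
    s=least_squares(f,c0,loss="soft_l1",f_scale=.002); return s.x,np.std(f(s.x))
def rnd(p):
    p=p[:,:2]; s=least_squares(lambda c:np.hypot(*(p-c[:2]).T)-c[2],[*p.mean(0),.03],loss="soft_l1",f_scale=.002); return s.x
if __name__=="__main__":
    for nm,x,y,R,zt,rad in(("amber",.63,-.22,.021,.045,.04),("white",.38,-.285,.013,.04,.028),("yellow",.44,-.26,.013,.04,.026),("pink",.32,-.3,.013,.04,.026),("eyep",.638,.01,.017,.03,.04),("dish",.445,-.098,.03,.017,.05)):
        # refine the centre first from the cloud
        for n in C:
            cx,cy=x,y
            for _ in range(4):
                p,_m=obj(n,cx,cy,rad,.008,.12); cx,cy=(p[:,:2].min(0)+p[:,:2].max(0))/2 if 0 else np.median(p[:,:2],axis=0)
            s=p[(p[:,2]<zt)]; c,e=circ(s,R); print(nm,n,"circ",c.round(4),"res",e.round(4),"n",len(s),"top z",np.percentile(p[:,2],98).round(4))
        both=np.vstack([obj(n,*c,R+.012,.008,zt)[0] for n in C]); print("   both",circ(both,R)[0].round(4))
    for nm,x,y,R in(("white_h",.452,.087,.024),("amber_h",.392,.293,.032),("dish_h",.489,.446,.041)):
        for n in C:
            P=C[n]; m=(np.hypot(P[...,0]-x,P[...,1]-y)<R+.025)&(d[n]["image"].min(2)>T[n])
            v,u=np.nonzero(m); ov=onplane(d[n],np.stack([u,v],1),.008)
            (ex,ey),_,_=cv2.fitEllipse(np.stack([u,v],1).astype(np.float32)); 
            print(nm,n,"plane",rnd(ov).round(4),"px",round(ex,1),round(ey,1),"depth z",np.percentile(P[m][:,2],[50,90]).round(4))
    for nm,x,y,rad,zp in(("box_h",.497,-.446,.08,.008),("box",.624,.244,.06,.028)):
        for n in C:
            P=C[n]; m=(np.hypot(P[...,0]-x,P[...,1]-y)<rad)
            m&=(d[n]["image"].min(2)>T[n]) if nm=="box_h" else (abs(P[...,2]-.028)<.006)
            v,u=np.nonzero(m); ov=onplane(d[n],np.stack([u,v],1),zp)[:,:2]
            (cx,cy),(w,h),a=cv2.minAreaRect((ov*1000).astype(np.float32)); print(nm,n,round(cx,1),round(cy,1),"size",round(w),round(h),"ang",round(a,1),"depth z",np.percentile(P[m][:,2],[50,90]).round(4))
E
python3 m.py
```

```text
amber scene circ [ 0.6387 -0.2167] res 0.001 n 127 top z 0.0868
amber side circ [ 0.6392 -0.216 ] res 0.0009 n 220 top z 0.0848
   both [ 0.639  -0.2162]
white scene circ [ 0.4032 -0.2867] res 0.0012 n 66 top z 0.0655
white side circ [ 0.4041 -0.2855] res 0.0005 n 125 top z 0.064
   both [ 0.4038 -0.2858]
yellow scene circ [ 0.4519 -0.2407] res 0.001 n 67 top z 0.0644
yellow side circ [ 0.4529 -0.2395] res 0.0007 n 121 top z 0.0637
   both [ 0.4525 -0.2398]
pink scene circ [ 0.345  -0.3203] res 0.0014 n 64 top z 0.0656
pink side circ [ 0.346  -0.3191] res 0.0005 n 132 top z 0.0638
   both [ 0.3457 -0.3193]
eyep scene circ [0.6495 0.0125] res 0.001 n 27 top z 0.0465
eyep side circ [0.6508 0.0142] res 0.0018 n 63 top z 0.0427
   both [0.6502 0.0138]
dish scene circ [ 0.4543 -0.0958] res 0.0062 n 81 top z 0.0225
dish side circ [ 0.4553 -0.0942] res 0.0074 n 184 top z 0.0194
   both [ 0.4548 -0.0946]
white_h scene plane [0.4561 0.0876 0.0249] px 289.0 188.3 depth z [0.0047 0.0099]
white_h side plane [0.4536 0.0846 0.0242] px 221.7 192.0 depth z [0.005  0.0075]
amber_h scene plane [0.397  0.2922 0.0328] px 366.0 183.2 depth z [0.0051 0.0101]
amber_h side plane [0.3952 0.2889 0.032 ] px 172.3 162.9 depth z [0.0037 0.0074]
dish_h scene plane [0.4931 0.4443 0.0412] px 423.0 222.7 depth z [0.0052 0.0103]
dish_h side plane [0.491  0.4403 0.0411] px 181.1 132.7 depth z [0.0035 0.0074]
box_h scene 499.2 -443.0 size 85 117 ang 24.1 depth z [0.0044 0.0091]
box_h side 497.0 -444.2 size 74 110 ang 24.2 depth z [0.0062 0.0081]
box scene 628.7 242.4 size 42 82 ang 50.7 depth z [0.0289 0.0312]
box side 623.2 236.3 size 48 80 ang 49.3 depth z [0.0267 0.0284]
```

Scene and side agree to about 2–3 mm, and the heights fit the text: amber 86, white 64.5, dish 20, box 28–31, rims 7.5–10 mm. Next: the box and holder axis angles, the fingertip height and the IK for every pose.

```bash
cat > a.py <<'E'
from plant import r, observe, camera
import numpy as np
from scipy.spatial.transform import Rotation as Ro
def quat(a):
    c,s=np.cos(a),np.sin(a)
    q=Ro.from_matrix(np.array([[0,c,s],[0,s,-c],[-1,0,0.]])).as_quat(); return q[[3,0,1,2]]
def best(p,a):
    q0=observe()["q"]; o=[]
    for k in(-1,0,1):
        j=r.inverse_kinematics(list(p),list(quat(a+k*np.pi)))
        if j is not None: o.append((abs(j[5])*.3+np.abs(np.array(j)-q0).max(),a+k*np.pi,np.array(j)))
    return min(o,key=lambda t:t[0]) if o else None
E
python3 - <<'E'
from m import *; from a import *
for nm,x,y,rad in(("box_h",.497,-.446,.08),("box",.624,.240,.06)):
    for n in C:
        P=C[n]; m=(np.hypot(P[...,0]-x,P[...,1]-y)<rad)
        m&=(d[n]["image"].min(2)>T[n]) if nm=="box_h" else (abs(P[...,2]-.028)<.005)
        v,u=np.nonzero(m); ov=onplane(d[n],np.stack([u,v],1),.008 if nm=="box_h" else .028)[:,:2]
        b=cv2.boxPoints(cv2.minAreaRect((ov*1000).astype(np.float32))); e=[b[1]-b[0],b[2]-b[1]]; L=max(e,key=np.linalg.norm); print(nm,n,"long axis deg",np.degrees(np.arctan2(L[1],L[0])).round(1)%180)
        if nm=="box": print("  cloud mid",((P[m].min(0)+P[m].max(0))/2).round(4),P[m].mean(0).round(4),"px range",u.min(),u.max(),v.min(),v.max())
for n in C:
    P=C[n]; m=(np.hypot(P[...,0]-.171,P[...,1]-.549)<.09)&(P[...,2]>.17)&(P[...,2]<.3)
    print(n,m.sum(),np.percentile(P[m][:,2],[0,1,3,10]).round(4) if m.any() else "")
Rw=Ro.from_quat(np.roll(observe()["orientation"],-1)).as_matrix(); print(Rw.round(3))
M=d["wrist"]["cam_to_world"]; print("cam in tool",(Rw.T@(M[:3,3]-observe()["eef_pos"])).round(3))
for nm,p,a in(("amber",(.639,-.216),0),("amber_h",(.396,.29),0),("white",(.404,-.286),127),("white_h",(.4545,.086),0),("dish",(.455,-.095),0),("dish_h",(.4915,.4425),0)):
    for ad in ([a] if a else range(0,180,45)):
        for z in(.04,.2):
            b=best((*p,z),np.radians(ad)); print(nm,ad,z,None if b is None else b[2].round(2))
E
```

```text
box_h scene long axis deg 114.1
box_h side long axis deg 114.2
box scene long axis deg 140.7
  cloud mid [0.6286 0.242  0.028 ] [0.6293 0.242  0.0288] px range 324 358 237 267
box side long axis deg 139.7
  cloud mid [0.6265 0.2411 0.0266] [0.6252 0.2396 0.0266] px range 232 258 138 146
scene 171 [0.2489 0.2511 0.2526 0.2581]
side 375 [0.2424 0.2427 0.2441 0.249 ]
[[-0.001  0.298  0.955]
 [-0.001  0.955 -0.298]
 [-1.    -0.001 -0.   ]]
cam in tool [-0.124 -0.001 -0.076]
amber 0 0.04 [-0.5   0.63  1.45 -0.    1.06 -0.5 ]
amber 0 0.2 [-0.5   0.44  1.38 -0.    1.32 -0.5 ]
amber 45 0.04 [-0.5   0.63  1.45 -0.    1.06 -1.29]
amber 45 0.2 [-0.5   0.44  1.38  0.    1.32 -1.29]
amber 90 0.04 [-0.5   0.63  1.45 -0.    1.06  1.07]
amber 90 0.2 [-0.5   0.44  1.38 -0.    1.32  1.07]
amber 135 0.04 [-0.5   0.63  1.45 -0.    1.06  0.28]
amber 135 0.2 [-0.5   0.44  1.38 -0.    1.32  0.28]
amber_h 0 0.04 [ 0.39  0.31  1.95 -0.    0.89  0.39]
amber_h 0 0.2 [ 0.39  0.04  1.86 -0.    1.23  0.39]
amber_h 45 0.04 [ 0.39  0.31  1.95 -0.    0.89 -0.4 ]
amber_h 45 0.2 [ 0.39  0.04  1.86 -0.    1.23 -0.4 ]
a
[... 865 characters left out ...]
6  0.26  2.01 -0.    0.87 -1.25]
dish 45 0.2 [-0.46 -0.02  1.93  0.    1.23 -1.25]
dish 90 0.04 [-0.46  0.26  2.01 -0.    0.87  1.11]
dish 90 0.2 [-0.46 -0.02  1.93 -0.    1.23  1.11]
dish 135 0.04 [-0.46  0.26  2.01 -0.    0.87  0.32]
dish 135 0.2 [-0.46 -0.02  1.93 -0.    1.23  0.32]
dish_h 0 0.04 [ 0.55  0.61  1.49 -0.    1.04  0.55]
dish_h 0 0.2 [ 0.55  0.41  1.42 -0.    1.31  0.55]
dish_h 45 0.04 [ 0.55  0.61  1.49 -0.    1.04 -0.23]
dish_h 45 0.2 [ 0.55  0.41  1.42 -0.    1.31 -0.23]
dish_h 90 0.04 [ 0.55  0.61  1.49 -0.    1.04 -1.02]
dish_h 90 0.2 [ 0.55  0.41  1.42 -0.    1.31 -1.02]
dish_h 135 0.04 [ 0.55  0.61  1.49 -0.    1.04  1.34]
dish_h 135 0.2 [0.55 0.41 1.42 0.   1.31 1.34]
```

The open fingertips reach about 7 mm ahead of the TCP, so the stated 19 mm is the shut figure. I chose grasp heights that keep the tips above the 8 mm rims and the gripper body above the bulb. Amber first.

```bash
cat >> a.py <<'E'
def yaw_keep(p,q6):  # jaw yaw that leaves joint 6 as it is
    return np.arctan2(p[1],p[0])-q6
def pick(p,a,h,hover=.2,snap=None):
    b=best((*p,hover),a); r.move_ptp([*p,hover],list(quat(b[1])))
    c=camera("wrist") if snap else None
    r.move_straight([*p,h+.0],velocity=.15)
    r.command_gripper(0.0); w=observe()["gripper_width"]
    f0=observe()["ft_force"]; r.move_straight([*p,hover],velocity=.15); o=observe()
    print("pick w",round(w,4),"after lift",round(o["gripper_width"],4),"dF",(o["ft_force"]-f0).round(2),"t",round(o["time_s"],1)); return c
def place(p,a,h,hover=.2,opening=.085,up=.2):
    b=best((*p,hover),a); r.move_ptp([*p,hover],list(quat(b[1])))
    z=.003+h; r.move_straight([*p,z+.02],velocity=.15); r.move_straight([*p,z+.004],velocity=.04)
    r.sleep(.1); f0=observe()["ft_force"][2]; zz=z+.004; df=0
    while zz>z-.002:
        zz-=.0008; r.move_straight([*p,zz],velocity=.02); df=observe()["ft_force"][2]-f0
        if df>3: break
    print("contact at bottom z",round(observe()["eef_pos"][2]-h,4),"dF",round(df,2))
    r.command_gripper(opening); r.move_straight([*p,up],velocity=.15)
    o=observe(); print("placed t",round(o["time_s"],1),"width",round(o["gripper_width"],3))
E
python3 - <<'E'
from a import *; import cv2
pick((.639,-.216),np.radians(135),.038)
cv2.imwrite("pics/side1.png",camera("side")["image"])
E
```

```text
pick w 0.0402 after lift 0.0403 dF [ 0.37 -0.3  -5.41] t 6.2
```

View pics/side1.png

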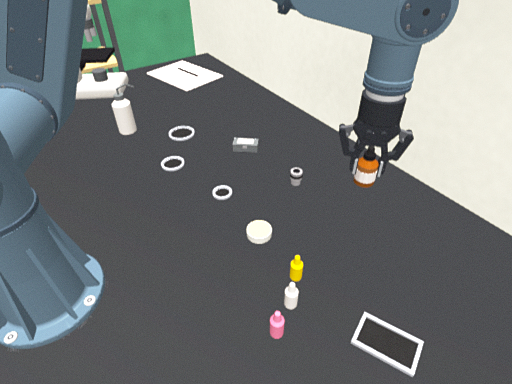

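The picture shows the amber bottle held upright in the gripper at about (367,170). Next, place it, then look at it from the wrist.

```bash
cat > ring.py <<'E'
from h import *; from m import rnd
def ring(c,x,y,R):
    P=cloud(c); m=(abs(np.hypot(P[...,0]-x,P[...,1]-y)-R)<.012)&(c["image"].min(2)>120)&(abs(P[...,2]-.008)<.004)
    v,u=np.nonzero(m); return rnd(onplane(c,np.stack([u,v],1),.008)).round(4),m.sum(),np.median(P[m][:,2]).round(4) if m.any() else 0
E
python3 - <<'E'
from a import *; from ring import *
q6=observe()["q"][5]; p=(.396,.2905)
b=best((*p,.2),yaw_keep(p,q6)); r.move_ptp([*p,.2],list(quat(b[1])))
c=camera("wrist"); print("ring",ring(c,*p,.032))
print("ring side",ring(camera("side"),*p,.032),observe()["time_s"])
place(p,yaw_keep(p,q6),.038)
cv2.imwrite("pics/w2.png",camera("wrist")["image"])
E
```

```text
ring (array([0.3944, 0.2924, 0.0312]), np.int64(1052), np.float64(0.008))
ring side (array([0.3946, 0.2884, 0.0316]), np.int64(90), np.float64(0.0062)) 8.4167
contact at bottom z 0.0039 dF 10.01
placed t 13.4 width 0.085
```

View pics/w2.png

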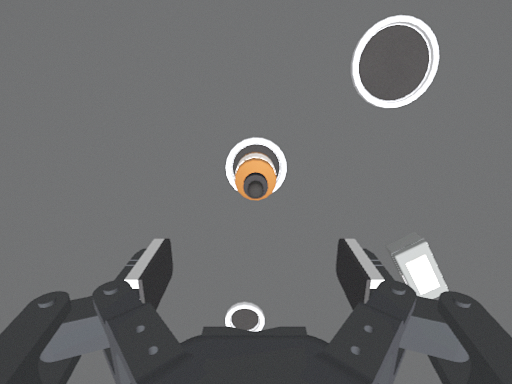

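The wrist picture shows the amber bottle at (256,180), standing inside its ring. White next.

Run:
```python
from a import *; from ring import *
pick((.4038,-.2858),np.radians(127),.030)
q6=observe()["q"][5]; p=(.455,.0865)
b=best((*p,.2),yaw_keep(p,q6)); r.move_ptp([*p,.2],list(quat(b[1])))
c=camera("wrist"); print("ring",ring(c,*p,.024)); cv2.imwrite("pics/w3.png",c["image"])
place(p,yaw_keep(p,q6),.030)
a=camera("wrist")["image"]
cv2.imwrite("pics/w3.png",np.hstack([cv2.resize(x,(400,300)) for x in(c["image"],a)]))
```

```text
pick w 0.0245 after lift 0.0241 dF [ 1.68 -1.51 -7.14] t 18.6
ring (array([0.4532, 0.0873, 0.0233]), np.int64(780), np.float64(0.0079))
contact at bottom z 0.0034 dF 6.22
placed t 25.2 width 0.085
```

View pics/w3.png

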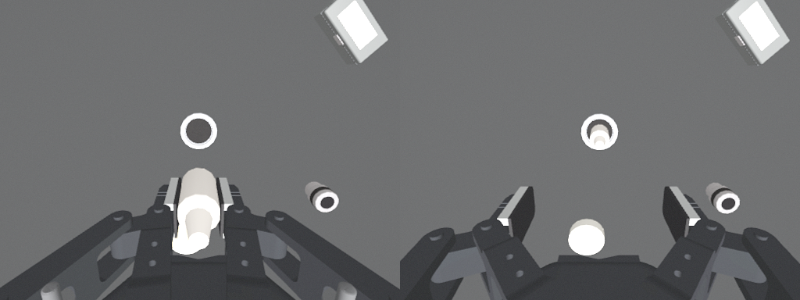

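White stands inside its ring at (599,132) in the right-hand picture. Dish next. I'll re-measure its centre from the wrist camera before going down.

Run:
```python
from a import *; from ring import *
p=(.4548,-.0946); b=best((*p,.2),np.radians(135)); r.move_ptp([*p,.2],list(quat(b[1])))
c=camera("wrist"); P=cloud(c); m=(np.hypot(P[...,0]-p[0],P[...,1]-p[1])<.045)&(abs(P[...,2]-.018)<.004)&(c["image"].min(2)>90)
v,u=np.nonzero(m); k=cv2.convexHull(np.stack([u,v],1)); (cx,cy),R=cv2.minEnclosingCircle((onplane(c,k[:,0],.018)[:,:2]*1000).astype(np.float32))
print("dish wrist",cx,cy,R,np.median(P[m][:,2]),m.sum())
pw=np.array([cx,cy])/1000; ok=abs(R-30)<4 and np.hypot(*(pw-p))<.008
if ok: p=tuple((pw+np.array(p))/2)
print(ok,p)
if ok:
    pick(p,np.radians(135),.022)
    q6=observe()["q"][5]; p=(.4915,.4425)
    b=best((*p,.2),yaw_keep(p,q6)); r.move_ptp([*p,.2],list(quat(b[1])))
    c=camera("wrist"); print("ring",ring(c,*p,.041)); cv2.imwrite("pics/w4.png",c["image"])
```

```text
dish wrist 453.9126281738281 -94.79838562011719 30.03435516357422 0.01892522681085637 2208
True (np.float64(0.454356314086914), np.float64(-0.09469919281005859))
pick w 0.0577 after lift 0.0577 dF [ 2.65 -1.95 -8.62] t 29.4
ring (array([0.4908, 0.4447, 0.04  ]), np.int64(1048), np.float64(0.0079))
```

View pics/w4.png

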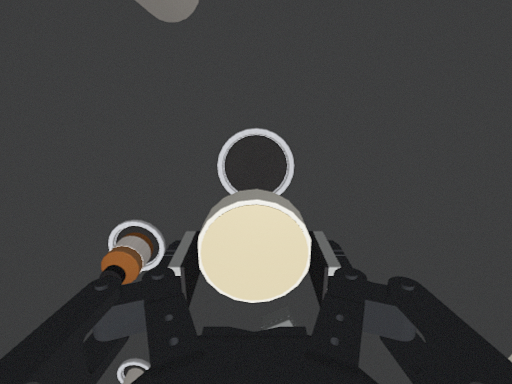

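The dish is held level at (254,250), with its ring behind at (256,165). I'll place it, then measure the box from the wrist.

Run:
```python
from a import *; from ring import *
q6=observe()["q"][5]; p=(.4912,.4435)
place(p,yaw_keep(p,q6),.022)
a=camera("wrist")["image"]
p=(.627,.240); b=best((*p,.2),np.radians(50)); r.move_ptp([*p,.2],list(quat(b[1])))
c=camera("wrist"); P=cloud(c); m=(np.hypot(P[...,0]-p[0],P[...,1]-p[1])<.06)&(abs(P[...,2]-.028)<.004)
v,u=np.nonzero(m); R=cv2.minAreaRect((onplane(c,np.stack([u,v],1),.028)[:,:2]*1000).astype(np.float32))
B=cv2.boxPoints(R); L=max([B[1]-B[0],B[2]-B[1]],key=np.linalg.norm); print(R,np.degrees(np.arctan2(L[1],L[0]))%180,np.median(P[m][:,2]),observe()["time_s"])
cv2.imwrite("pics/w5.png",np.hstack([cv2.resize(x,(400,300)) for x in(a,c["image"])]))
```

```text
contact at bottom z 0.0044 dF 5.19
placed t 36.2 width 0.085
((625.5393676757812, 242.38482666015625), (39.77253723144531, 79.438232421875), 50.022056579589844) 140.02208 0.02848226392119438 37.2833
```

View pics/w5.png

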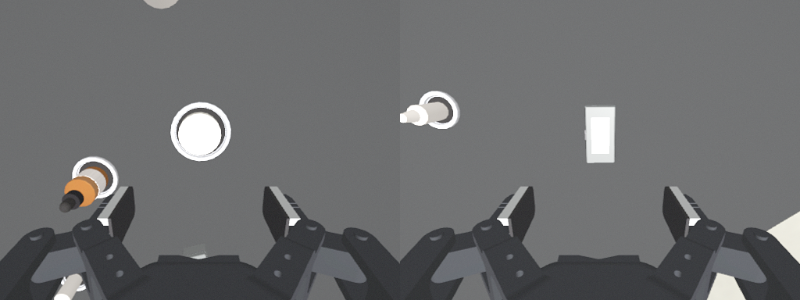

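The dish sits in its ring at (200,132). The box measures 39.8 × 79.4 mm, its top at 28.5 mm, with its long axis at 140°. Pick it and check its pose over the holder.

Run:
```python
from a import *; from h import *
pick((.6262,.2415),np.radians(50),.027)
p=(.4985,-.4437); b=best((*p,.2),np.radians(24.1)); r.move_ptp([*p,.2],list(quat(b[1])))
c=camera("wrist"); P=cloud(c); m=(np.hypot(P[...,0]-p[0],P[...,1]-p[1])<.085)&(abs(P[...,2]-.008)<.004)&(c["image"].min(2)>120)
v,u=np.nonzero(m); R=cv2.minAreaRect((onplane(c,np.stack([u,v],1),.008)[:,:2]*1000).astype(np.float32)); print(R,np.median(P[m][:,2]),observe()["time_s"])
s=camera("side")["image"]
cv2.imwrite("pics/w6.png",np.hstack([cv2.resize(x,(400,300)) for x in(c["image"],s)]))
```

```text
pick w 0.0387 after lift 0.0389 dF [ 0.02  0.14 -5.88] t 40.6
((485.287353515625, -419.1778564453125), (68.0868148803711, 50.15889358520508), 24.20839500427246) 0.00832581967738033 43.15
```

View pics/w6.png

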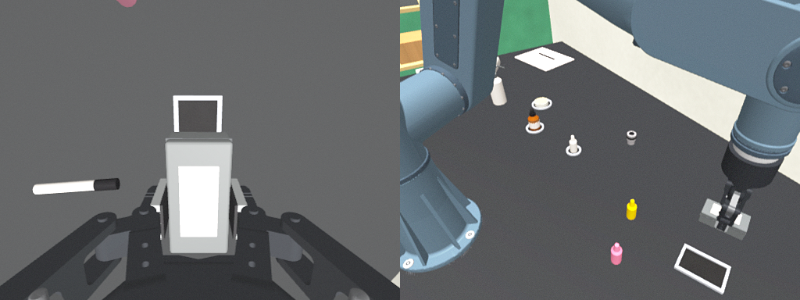

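The box is held centred and straight at (200,195). The visible part of the holder gives 68.1 mm width, 24.2°, and an end 54 mm from my centre, so it agrees within 2 mm. Place it.

Run:
```python
from a import *; from h import *; import pickle
place((.4977,-.4437),np.radians(24.2),.027)
c=camera("wrist")
r.set_joints([1.062,.181,1.607,0,1.354,-.206])
s=camera("side"); e=camera("scene"); pickle.dump(dict(side=s,scene=e),open("d1.pkl","wb"))
for n,k in(("side",s),("scene",e)):
    P=cloud(k)
    for nm,x,y,R,z in(("amber",.395,.291,.02,.091),("white",.4545,.087,.012,.067),("dish",.4912,.4435,.028,.021),("box",.4977,-.4437,.022,.031),("eyep",.650,.014,.014,.042)):
        q=P[(np.hypot(P[...,0]-x,P[...,1]-y)<R)&(P[...,2]>.012)]; print(n,nm,"top",np.percentile(q[:,2],[50,97]).round(4),"expect",z)
print(observe()["time_s"])
a=cv2.resize(s["image"][80:380,120:440],(400,300))
cv2.imwrite("pics/w7.png",np.vstack([np.hstack([cv2.resize(c["image"],(400,300)),a]),np.hstack([cv2.resize(e["image"][100:300,50:250],(400,300)),cv2.resize(e["image"][140:290,250:450],(400,300))])]))
```

```text
contact at bottom z 0.0038 dF 5.65
placed t 48.3 width 0.085
side amber top [0.0571 0.0872] expect 0.091
side white top [0.0482 0.0664] expect 0.067
side dish top [0.0202 0.0227] expect 0.021
side box top [0.0301 0.0321] expect 0.031
side eyep top [0.0411 0.0436] expect 0.042
scene amber top [0.0623 0.0916] expect 0.091
scene white top [0.0509 0.0683] expect 0.067
scene dish top [0.023  0.0261] expect 0.021
scene box top [0.031  0.0344] expect 0.031
scene eyep top [0.043  0.0456] expect 0.042
52.0917
```

View pics/w7.png

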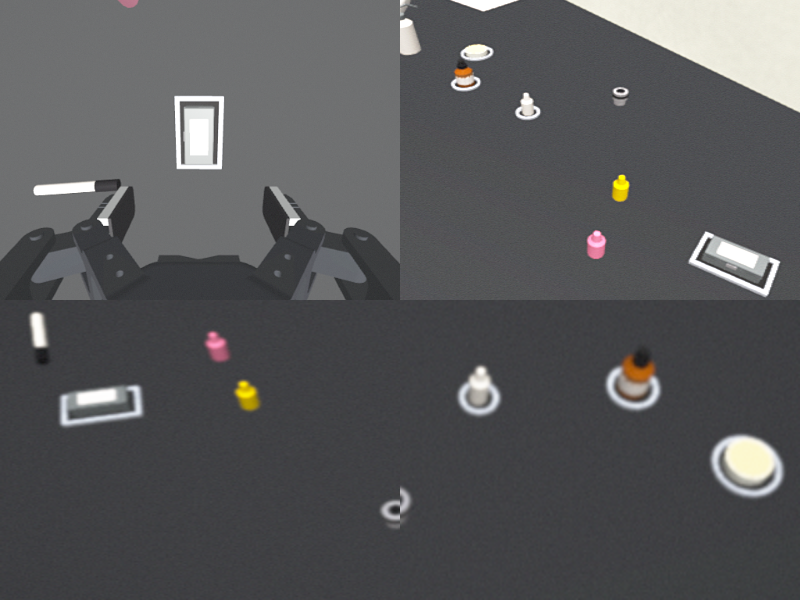

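All four are in their holders and flat or upright. Each top rose about 3 mm against its first measurement, matching the holder floor, and the eyepiece has not moved. Handing in.

```bash
python3 -c "
from plant import ticket,observe
print(ticket.job_done(),observe()['time_s'])"
```

```text
the job is handed in; nothing more can be done
the job is handed in; nothing more can be done
```

I put the amber bottle, white bottle, dish and slide box, in that order, into their holders. Each was lowered until it touched the floor, then released. The arm was back at its start pose at about 52 s of the 109 s allowed, and I handed the job in.

**Last checks:**
- **Position:** the final pictures show each item inside its own recess, upright or flat. The eyepiece stands where it was, and the pink and yellow bottles are still standing.
- **Height:** each top is about 2–4 mm higher than at the start, which fits the 3 mm holder floor.
- **Contact:** contact came with the item's bottom at 3.4–4.4 mm, against the nominal 3 mm.

**Disagreements:** the scene camera reads heights about 2–4 mm higher than the side camera. The two cameras' holder centres differ by up to about 4 mm. Both are well inside the 8 mm clearance around each item. The wrist camera saw only part of the box holder while the box was held, but what it saw agreed within 2 mm.

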